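# Feed a used coffee capsule through the sprung flap of the capsule bin

## Robot

A 6-joint arm with a two-finger parallel gripper is mounted at the origin on a cart in front of the work surface, level with it; the furniture and walls round the work are solid. World frame = base frame: x ahead of the robot, y to its left, z up, the work surface at z = 0. Lengths are in m, angles in rad, forces in N, time in s.
With the tool pointing down it reaches from about 0.325 to 0.775 m from the base axis. Payload 5.5 kg.
Tool frame: the origin (TCP) lies between the finger pads; the fingertips stand 8 mm ahead of it and the grasp point (between the pads) lies 11 mm behind it (tcp_to_tips is the distance from the TCP to the fingertips, in m); z points along the fingers, y is the line along which they close (so a half turn about z gives the same grasp; the last joint's range is limited). The gripper opens to 88 mm and grips with 3 to 60 N. Pads are 20 mm wide; open, the fingers measure 115 mm over their backs; the gripper's body (75 mm by 178 mm) begins 61 mm behind the grasp point.
Start: joints at [-1.323, 0.091, 1.231, -0, 1.82, -0.057], TCP at [0.18, -0.572, 0.231] pointing down, gripper open.
Joint ranges: [-2.87, 2.87], [-0.86, 2.18], [0.17, 2.46], [-1.51, 4.65], [0.06, 2.69], [-2.65, 2.65]. Speed limits (rad/s): [2.57, 2.57, 3.01, 3.14, 3.14, 3.14].

## Interface

Orientations are given as a unit quaternion [w, x, y, z].
In Python, from bench import * gives the robot as it stands. Calls block until the motion is done:
- move_to(position, orientation): joint-space move of the TCP to a pose.
- move_l(position, speed=0.15, orientation=None): straight line of the TCP; orientation=None keeps the orientation; speed is the mean speed in m/s.
- movej(angles): joint-space move.
- gripper_open() and close(): open the fingers fully, or close them until they stop; the grip force is fixed at half the most.
- hold(seconds).
- inverse_kinematics(position, orientation): joint angles nearest the present ones, or None.
- state(): the state.
- get_image(name): name is "scene" or "top" or "wrist"; returns a dict with "frame" (400x640x3 uint8, blue, green, red), "depth" (400x640 float32, m along the optical axis (not along the pixel's ray), 0 where there is no reading), "camera_matrix" (3x3 intrinsics, pixels), "view" (4x4, takes a point from world to camera coordinates). Camera axes: x right, y up, looking along -z (the intrinsics and any distortion apply to the point x, -y, -z); pixel columns grow to the right and rows downward; lengths in m; the calibration is good to about 2 mm. A picture is of the moment at which its call begins.
A pose or a line that the arm cannot do raises IKError and nothing moves.
- job_done(): hands the job in; it is judged then, once.
The state is a dict: "time": time; "joint_pos": joint angles; "dq": joint speeds; "joint_torque": joint torques, N m; "ee_pos": TCP position; "ee_rot": TCP orientation; "ft_force": force on the tool from outside, world axes, zero at the start; "moment": the same for the moment, N m; "finger_gap": finger opening in m; "finger_force": force on a finger pad.
Only numpy, scipy, OpenCV 4.12 (cv2) and the standard library are available. Lean on these libraries where they do the work, as an engineer would, in place of code of your own. Each camera call takes 0.05 s, during which the arm holds its last target. There are 200 camera calls.

## Task

A used coffee capsule stands on the tray of the black capsule bin, in front of the bin's sprung steel flap. Press the flap open with one finger and, while that finger keeps it open, push the capsule off the tray into the bin with the other finger; then draw out so that the flap swings shut. Do it gently, never pinching or lifting the capsule, and leave the fresh capsule, the mug and the kitchen timer beside the bin where they stand.

Things in the scene. Friction and masses are not known exactly. Their poses are not given: they have to be found in the camera images.
- capsule_bin: Black bin for used coffee capsules, fixed to the worktop, 226 long, 112 wide, 143 mm high at the rear. Origin: on the worktop under the middle of the tray's far edge. x = feed direction, from the tray's open front to the rear; z up. Walls 5 mm; under tray and flap it is one hollow space, floor at z = 10 mm. The flat tray, its top at z = 100 mm, runs from x = -88 to 0 mm.
- tray_edge (a point): Middle of the tray's far edge (a rolled lip, 8 mm radius), level with the tray's top, 100 mm straight above the bin's origin; axes as the bin's. Low round rails edge the tray at y = +-34 mm (62 mm clear, 8 mm high); its front end is open. Beyond it is the opening, x = 2 to 112 mm, 72 mm wide between two solid cheeks, their tops sloping from 5 mm above the tray up to 43 mm.
- flap (a joint): Opening angle of the flap in rad: 0 = shut, 1.4 = stop. Steel plate 116 x 69 x 3 mm in the opening, hinged along its upper far edge; shut, it slopes down towards the tray at 0.33 rad, free edge level with the tray. It opens inward, the free edge swinging down into the bin, then rearward. A spring shuts it when let go: about 1.2 N at mid plate starts it, about 5 N near the hinge holds it wide open.
- flap_hinge (a point): Middle of the flap's hinge line (it runs along the bin's y), at x = 112 mm, z = 138 mm in the bin's frame. Behind it, from x = 118 mm, the rear bridge of the bin is 143 mm high.
- flap_edge (a point): Middle of the flap's free edge, top face; next to the tray's far edge when shut, moves with the flap.
- used_capsule: Used aluminium capsule on the bin's tray, foil lid down: truncated cone 28.5 mm high, rim 44 mm across at the bottom and 1.6 mm thick, 42 mm just above the rim, 36 mm at 22 mm height; 13 to 25 g. Its weight alone does not open the flap. Origin: centre of its underside; z = its axis. At the start its centre is 35 to 55 mm before the tray's far edge, up to 6 mm off the middle line.
- fresh_capsule: Capsule of the same shape and size standing on the worktop beside the bin; to be left alone. Origin: centre of its underside.
- mug: White dotted mug, 92 mm across, 93 mm high, on the worktop beside the bin; to be left alone. Origin: its underside, z up.
- timer: Round kitchen timer, white top on a green foot, 62 mm across, 40 mm high, on the worktop beside the bin; to be left alone. Origin: centre of its underside.
There are look-alikes about, which are no part of the job. What is shaped like the used_capsule but pink, purple or yellow is not meant.

How it is judged:
On the way, in this order (a step that is already met when the one before it is completed fails the run):
1. a finger holds the flap open (more than 0.2 rad) while the capsule still stands on the tray (value of joint flap above 0.2 rad and contact force between the fingers and capsule_bin above 0.2 N and x of used_capsule in the frame of capsule_bin below 0.004 m and z of used_capsule in the frame of capsule_bin above 0.095 m), for 0.1 s.
2. the capsule has gone down into the bin while a finger still holds the flap open (more than 0.3 rad) (value of joint flap above 0.3 rad and contact force between the fingers and capsule_bin above 0.2 N and z of used_capsule in the frame of capsule_bin below 0.06 m), for 0.1 s.
At the end, for the whole second after the job is handed in: The used capsule lies at rest (slower than 0.05 m/s) inside the bin, its origin less than 60 mm above the worktop and within the bin's walls, and the flap is shut (less than 0.05 rad) (value of joint flap below 0.05 rad and z of used_capsule in the frame of capsule_bin between 0 and 0.06 m and x of used_capsule in the frame of capsule_bin between -0.088 and 0.138 m and y of used_capsule in the frame of capsule_bin between -0.056 and 0.056 m and linear speed of used_capsule below 0.05 m/s); the robot touches nothing.
It fails at once if the used capsule is lifted (more than 15 mm above the tray) (z of used_capsule in the frame of capsule_bin above 0.115 m).
It fails at once if the used capsule is squeezed or pushed hard (more than 12 N from the fingers) (contact force between the fingers and used_capsule above 12 N).
It fails at once if the fingers press on the bin with more than 25 N (contact force between the fingers and capsule_bin above 25 N).
It fails at once if the fresh capsule, the mug or the timer is moved more than 15 mm (distance of any of fresh_capsule, mug, timer from where it was at the start of the episode above 0.015 m).
It also fails if it takes over 32 s, if anything falls off the work surface, if the arm or the gripper's body presses on something with over 40 N, if the wrist force passes 120 N, or if a joint passes its speed limit or range.

## Working session

There is one attempt and no reset: what is moved stays moved. The work goes in short steps, each a Python script; the robot and the scene stay as the last script left them, time stands still between calls to the robot, and variables do not carry over. Pictures are saved under pics/ and viewed, at most 10 in all, crops included, and the job is handed in when it is done.

```bash
mkdir -p pics; ls; python3 - <<'E'
from bench import *
import cv2,numpy as np,pickle
d={n:get_image(n) for n in("scene","top")}
pickle.dump(d,open('im.pkl','wb'))
for n in d: cv2.imwrite(f'pics/{n}.png',d[n]['frame']); print(n,d[n]['camera_matrix'],np.linalg.inv(d[n]['view']).round(3))
s=state();print({k:s[k] for k in s})
E
```

```text
pics
scene [[420.58218394   0.         320.93912505]
 [  0.         420.58218394 204.01862409]
 [  0.           0.           1.        ]] [[ 0.342  0.407 -0.847 -0.297]
 [-0.939  0.172 -0.297 -0.116]
 [ 0.025  0.897  0.441  0.502]
 [ 0.     0.     0.     1.   ]]
top [[411.38392595   0.         318.89723514]
 [  0.         411.38392595 194.22636998]
 [  0.           0.           1.        ]] [[-0.038  0.976 -0.214  0.328]
 [-0.999 -0.037  0.008  0.142]
 [ 0.     0.214  0.977  1.017]
 [ 0.     0.     0.     1.   ]]
{'time': 0.1, 'joint_pos': array([-1.32270211e+00,  9.18025248e-02,  1.23175296e+00, -2.43769876e-07,
        1.81982135e+00, -5.66811284e-02]), 'dq': array([-5.92996079e-04, -4.32357209e-03, -2.36135395e-03,  4.35244563e-05,
       -1.25656922e-03,  6.74512475e-04]), 'joint_torque': array([ 3.96241900e-03, -4.47854090e+01, -4.07572103e+01,  7.01771001e-02,
        2.83875590e-02, -1.11809179e-04]), 'ee_pos': array([ 0.17999344, -0.57209739,  0.22961566]), 'ee_rot': array([-8.87996559e-04,  9.88411061e-01,  1.51798477e-01, -8.53662193e-05]), 'ft_force': array([-0.42976575, -0.2163692 , -0.54789229]), 'moment': array([-0.03173311, -0.00967363,  0.00847609]), 'finger_force': 0.0, 'finger_gap': 0.08768148193441148}
```

View pics/top.png

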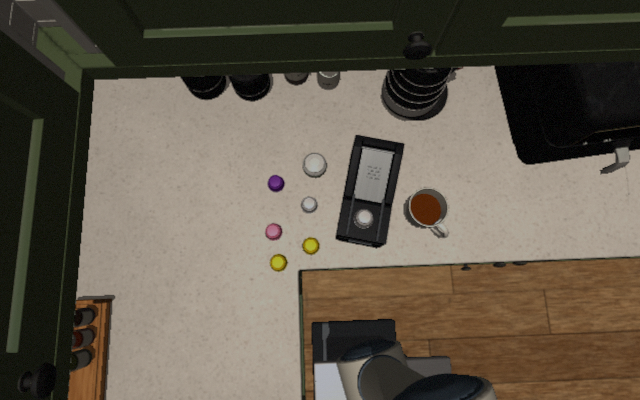

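View pics/scene.png

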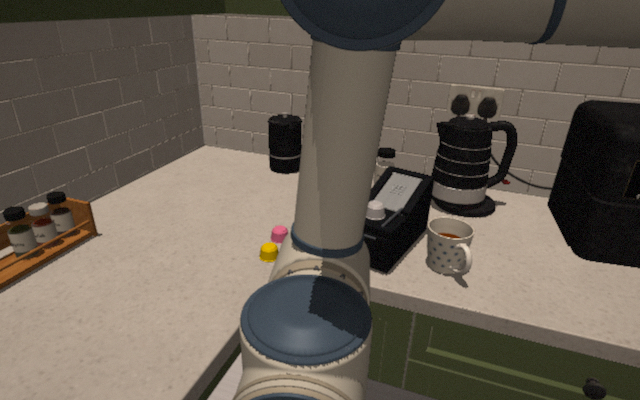

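The top view shows the black bin at cols 337–403, rows 137–246, with its tray towards the robot.

Candidates for the used capsule:
- (364,217): silver, on the bin's tray
- (309,204): silver, on the worktop, so the fresh one
- (275,183): purple
- (273,231): pink
- (311,245) and (278,262): yellow

The timer at (315,165) is larger. I choose (364,217), since it stands on the tray. Next I'll measure it and check it in a crop.

```bash
cat > h.py <<'E'
import numpy as np,cv2
def cloud(im):
    K,V=im['camera_matrix'],np.linalg.inv(im['view']);d=im['depth']
    v,u=np.mgrid[:d.shape[0],:d.shape[1]]
    p=np.stack([(u-K[0,2])/K[0,0]*d,-(v-K[1,2])/K[1,1]*d,-d],-1)
    return p@V[:3,:3].T+V[:3,3]
def ray(im,uv,z):
    K,V=im['camera_matrix'],np.linalg.inv(im['view'])
    r=V[:3,:3]@np.array([(uv[0]-K[0,2])/K[0,0],-(uv[1]-K[1,2])/K[1,1],-1])
    return V[:3,3]+r*(z-V[2,3])/r[2]
E
python3 - <<'E'
import pickle;from h import *
d=pickle.load(open('im.pkl','rb'));im=d['top'];P=cloud(im);f=im['frame']
m=np.zeros(f.shape[:2],bool);m[125:255,328:408]=1
z=P[...,2]
print('worktop z',np.median(z[250:260,200:260]))
b=m&(z>.085)&(z<.16)
n,l,st,c=cv2.connectedComponentsWithStats(b.astype(np.uint8));k=l[217,364];b=l==k
q=P[b];(cx,cy),(w,h),a=cv2.minAreaRect((q[:,:2]*1000).astype(np.float32));print('rect mm',cx,cy,w,h,a,st[k])
box=cv2.boxPoints(((cx,cy),(w,h),a));print(box)
c0=np.array([cx,cy])/1000
e=np.array([box[1]-box[0],box[2]-box[1]]);ax=max(e,key=np.linalg.norm);ax=ax/np.linalg.norm(ax);ax*=np.sign(ax[0])
o=c0-ax*.025; ay=np.array([-ax[1],ax[0]])
print('axis',ax,np.arctan2(ax[1],ax[0]),'origin',o)
tob=lambda p:np.array([(p[:2]-o)@ax,(p[:2]-o)@ay])
g=f.astype(int).min(-1)
# capsule: top face ~ z 0.1285
cb=(np.abs(P[...,2]-.1285)<.006)&m; cb[:195]=0
n,l,st,c=cv2.connectedComponentsWithStats(cb.astype(np.uint8));k=1+np.argmax(st[1:,4]);
print('cap top blob',st[k],c[k],ray(im,c[k],.1285),tob(ray(im,c[k],.1285)),np.median(z[l==k]))
w=((g>90)&m).astype(np.uint8);w[:200]=0
n,l,st,c=cv2.connectedComponentsWithStats(w);k=1+np.argmax(st[1:,4]);print('cap colour blob',st[k],c[k],tob(ray(im,c[k],.115)))
# flap plate bright
w=((g>90)&m).astype(np.uint8);w[208:]=0
pf=P[w>0];loc=np.array([[*tob(p),p[2]] for p in pf]);print('flap x,y,z range',np.percentile(loc,[2,50,98],0))
print('flap fit',np.polyfit(loc[:,0],loc[:,2],1))
loc=np.array([[*tob(p),p[2]] for p in q]);t=(loc[:,0]<-.07);print('tray z',np.median(loc[t,2]));t=loc[:,0]>.122;print('bridge z',np.median(loc[t,2]))
cv2.imwrite('pics/crop.png',cv2.resize(f[125:255,290:450],None,fx=4.5,fy=4.5,interpolation=cv2.INTER_CUBIC))
E
```

```text
worktop z -0.0007752793131549085
rect mm 533.5821533203125 19.541030883789062 112.19393920898438 227.2229766845703 76.93324279785156 [ 337  135   67  110 5025]
[[410.2296    -9.417454]
 [631.5692   -60.789425]
 [656.9347    48.499516]
 [435.5951    99.87149 ]]
axis [ 0.9741073  -0.22608614] -0.2280579 origin [0.50922947 0.02519318]
cap top blob [356 210  16  16 171] [363.71345029 217.26315789] [0.46762182 0.03869409 0.1285    ] [-0.04358269  0.00374442] 0.12556196462241231
cap colour blob [ 328  200   80   55 2062] [370.00484966 233.20126091] [-0.07353376 -0.01677749]
flap x,y,z range [[ 3.67512980e-03 -9.57329274e-02 -4.98078924e-03]
 [ 9.49779234e-02  1.50193234e-02 -2.03912464e-04]
 [ 2.28959411e-01  1.12512170e-01  1.35169473e-01]]
flap fit [-0.51039193  0.09609513]
tray z 0.09850499553899539
bridge z 0.1408969088493991
```

View pics/crop.png

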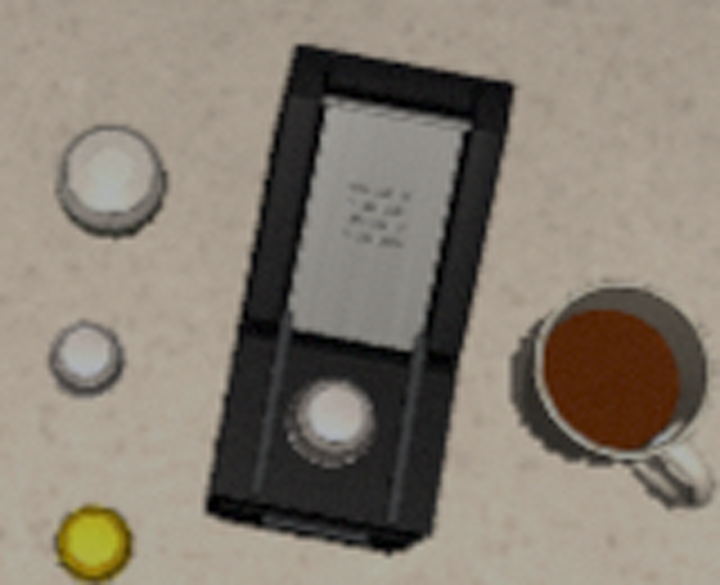

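The crop shows a silver capsule alone on the black tray at crop (332,420), between the rails, with the steel flap beyond it shut. The fresh capsule is at (87,357), yellow at (93,543), timer at (110,180) and mug at (610,370). The measured outline is 112 x 227 mm, against 112 x 226 given. The capsule is at bin (-43.6, +3.7) mm with its top at about 126–128 mm, so the choice and the measurements agree.

Next I'll line the fingers up along the feed direction, fully open, and come down astride the capsule.

```bash
cat >> h.py <<'E'
from scipy.spatial.transform import Rotation as R
AX=np.array([.97411,-.22609]);AY=np.array([.22609,.97411]);O=np.array([.50923,.02519])
def quat(s=1):
    y=np.array([*AX*s,0]);z=np.array([0,0,-1.]);x=np.cross(y,z)
    q=R.from_matrix(np.c_[x,y,z]).as_quat();return np.roll(q,1)
def pose(rear,by,tipz):  # rear finger's inner face x, y in bin frame, tip height
    xy=O+AX*(rear+.044)+AY*by;return [*xy,tipz+.008]
E
python3 - <<'E'
from bench import *;from h import *
a=state()['joint_pos']
for s in(1,-1): print(s,inverse_kinematics(pose(-.071,.0035,.17),quat(s)))
s=1; q=quat(s)
if inverse_kinematics(pose(-.071,.0035,.17),q) is None: s=-1;q=quat(s)
p=state()['ee_pos'];move_l([p[0],p[1],.28],.2)
move_to(pose(-.071,.0035,.20),q)
print(state()['time'],state()['finger_gap'])
move_l(pose(-.071,.0035,.135),.1)
st=state();print(st['time'],st['ee_pos'],pose(-.071,.0035,.135),st['ft_force'])
for n in('top','wrist','scene'):
    im=get_image(n);cv2.imwrite(f'pics/a_{n}.png',im['frame'])
t=cv2.imread('pics/a_top.png')[110:260,270:470];w=cv2.imread('pics/a_wrist.png')
cv2.imwrite('pics/a.png',np.vstack([cv2.resize(w,(480,300)),cv2.resize(t,(480,300))]))
E
```

```text
1 [ 1.45492850e-03 -2.24843045e-01  1.62574964e+00 -4.44089210e-16
  1.74068606e+00  2.29513211e-01]
-1 None
2.925 0.08805462780109553
3.725 [0.48398999 0.03469254 0.14360164] [np.float64(0.483720345), np.float64(0.034703815), 0.14300000000000002] [-0.09019809  0.63559249  0.4352151 ]
```

View pics/a.png

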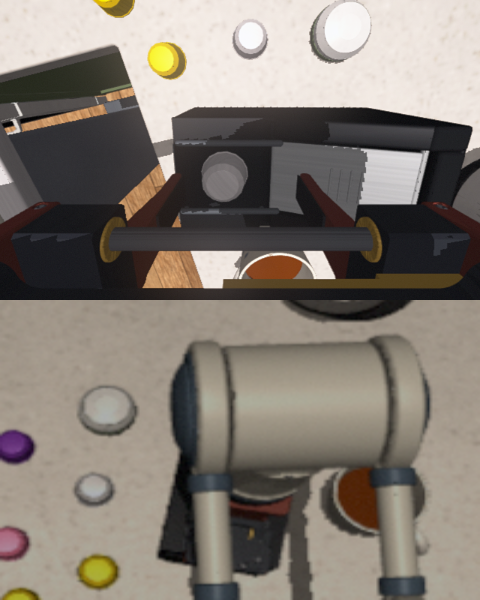

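In the wrist view (upper half), the left fingertip at (180,178) is behind the capsule at (224,178). The right fingertip at (302,178) is over the flap's lower part. Now I'll descend, push in small steps while watching the forces, and stop once the capsule should have gone over the edge.

```bash
python3 - <<'E'
from bench import *;from h import *
f0=state()['ft_force']
def rep(t):
    s=state();f=s['ft_force']-f0;print(t,round(s['time'],2),'f along',(f[:2]@AX).round(2),'z',f[2].round(2),'pos',(s['ee_pos'][:2]-O)@AX.round(4),s['ee_pos'][2].round(4),s['finger_gap'].round(4));return f
rep('0')
for z in(.115,.109,.1045):
    move_l(pose(-.071,.0035,z),.05)
    if np.linalg.norm(rep(z))>12: raise SystemExit
for r in(-.064,-.056,-.050,-.046):
    move_l(pose(r,.0035,.1045),.04)
    if np.linalg.norm(rep(r))>12: raise SystemExit
hold(.3)
im=get_image('wrist');cv2.imwrite('pics/b.png',im['frame'])
E
```

```text
Traceback (most recent call last):
AttributeError: 'float' object has no attribute 'round'
```

```bash
cat >> h.py <<'E'
F0=np.array([-0.09,.64,.44])
def rep(s,t):
    f=s['ft_force']-F0;p=s['ee_pos'];print(t,'t%.2f along %.2f fz %.2f x %.4f z %.4f'%(s['time'],f[:2]@AX,f[2],(p[:2]-O)@AX,p[2]));return np.linalg.norm(f)
E
python3 - <<'E'
from bench import *;from h import *
rep(state(),'0')
for z in(.115,.109,.1045):
    move_l(pose(-.071,.0035,z),.05)
    if rep(state(),z)>12: raise SystemExit
for r in(-.064,-.056,-.050,-.046):
    move_l(pose(r,.0035,.1045),.04)
    if rep(state(),r)>12: raise SystemExit
hold(.3)
im=get_image('wrist');cv2.imwrite('pics/b.png',im['frame'])
E
```

```text
0 t3.88 along 0.42 fz -0.29 x -0.0265 z 0.1440
0.115 t4.42 along 0.97 fz -0.56 x -0.0272 z 0.1226
0.109 t4.69 along 0.97 fz 0.07 x -0.0272 z 0.1166
0.1045 t4.94 along -0.17 fz 0.92 x -0.0271 z 0.1123
-0.064 t5.27 along 0.19 fz 0.81 x -0.0195 z 0.1127
-0.056 t5.62 along 0.78 fz -0.10 x -0.0116 z 0.1126
-0.05 t5.92 along 1.09 fz 1.26 x -0.0056 z 0.1126
-0.046 t6.17 along -0.23 fz 0.10 x -0.0017 z 0.1126
```

View pics/b.png

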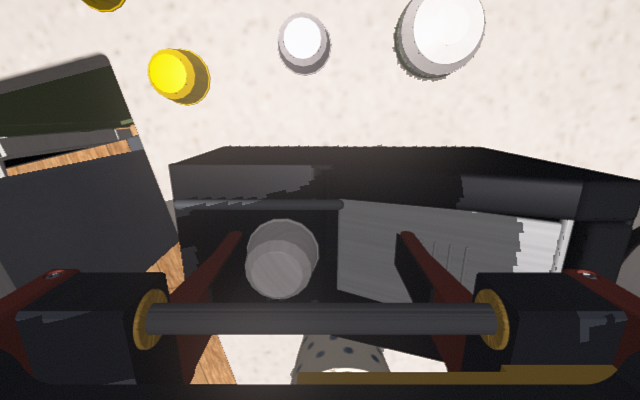

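The fingers straddle the capsule: left tip at (238,236) is at its rear and right tip at (405,236) is on the flap. The tray's edge is at col 338 and the capsule still stands on the tray. Next I'll open a little further, pause for step 1, then push on.

```bash
python3 - <<'E'
from bench import *;from h import *
for r,h in((-.042,.3),(-.037,.3),(-.032,.2),(-.027,.1),(-.022,.1),(-.017,.2),(-.012,.3)):
    move_l(pose(r,.0035,.1045),.04);hold(h)
    if rep(state(),r)>14: raise SystemExit
im=get_image('wrist');cv2.imwrite('pics/c.png',im['frame'])
E
```

```text
-0.042 t7.07 along 0.67 fz 0.73 x 0.0020 z 0.1125
-0.037 t7.64 along 0.18 fz 1.43 x 0.0071 z 0.1126
-0.032 t8.12 along -0.64 fz 1.56 x 0.0121 z 0.1126
-0.027 t8.49 along -1.35 fz 1.53 x 0.0171 z 0.1125
-0.022 t8.87 along -1.23 fz 1.01 x 0.0221 z 0.1125
-0.017 t9.34 along -3.16 fz 2.25 x 0.0271 z 0.1126
-0.012 t9.92 along -2.93 fz 1.25 x 0.0320 z 0.1125
```

View pics/c.png

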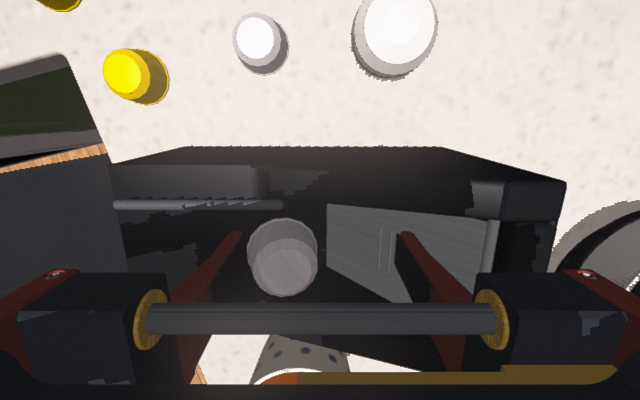

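The capsule at (282,257) is still upright, overhanging the edge. The flap is well open, with its free edge at col 327. Next I'll continue in small steps until it falls.

```bash
python3 - <<'E'
from bench import *;from h import *
fr=[]
for r in(-.009,-.006,-.003,0):
    move_l(pose(r,.0035,.1045),.03);hold(.25)
    if rep(state(),r)>16: raise SystemExit
    im=get_image('wrist');fr.append(cv2.resize(im['frame'][150:350,100:540],(396,180)))
    P=cloud(im);Q=P.reshape(-1,3)[::1];x=(Q[:,:2]-O)@AX;y=(Q[:,:2]-O)@AY
    m=(np.abs(y)<.03)&(x>.0)&(x<.04)&(Q[:,2]<.15)&(Q[:,2]>0);print('z in opening',np.percentile(Q[m,2],[5,50,95]).round(3) if m.any() else None)
cv2.imwrite('pics/d.png',np.vstack([np.hstack(fr[:2]),np.hstack(fr[2:])]))
E
```

```text
-0.009 t10.47 along -3.27 fz 0.31 x 0.0350 z 0.1124
z in opening [0.01  0.117 0.124]
-0.006 t11.02 along -3.84 fz 0.82 x 0.0380 z 0.1125
z in opening [0.01  0.089 0.096]
-0.003 t11.57 along -2.74 fz -0.11 x 0.0408 z 0.1124
z in opening [0.01  0.046 0.097]
0 t12.12 along -4.11 fz -1.57 x 0.0438 z 0.1124
z in opening [0.01  0.051 0.144]
```

View pics/d.png

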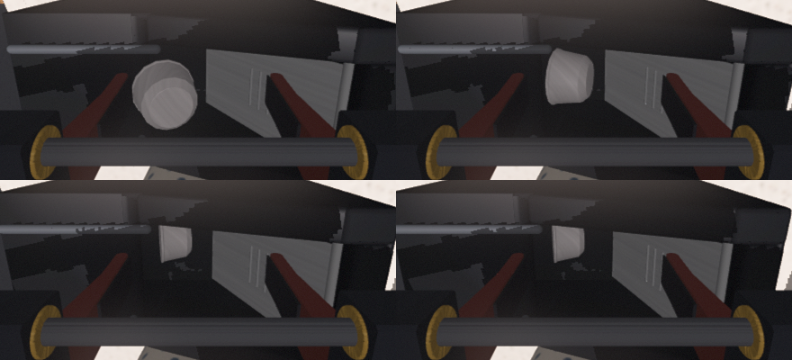

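The frames show the capsule tipping over (second frame), then lying still on its side on the bin floor at (175,245), while the finger holds the flap open. Next I'll draw back and up slowly so the flap closes gently.

```bash
python3 - <<'E'
from bench import *;from h import *
hold(.3)
move_l(pose(-.045,.0035,.1045),.05);rep(state(),'back')
move_l(pose(-.055,.0035,.20),.06);rep(state(),'up')
hold(.3);im=get_image('wrist');cv2.imwrite('pics/e.png',im['frame'])
P=cloud(im).reshape(-1,3);x=(P[:,:2]-O)@AX;y=(P[:,:2]-O)@AY
for a in(.01,.03,.05,.07,.09):
    m=(np.abs(y-.01)<.02)&(abs(x-a)<.004)&(P[:,2]<.16)&(P[:,2]>0);print(a,np.median(P[m,2]).round(4),'shut:',round(.138-(.112-a)*.3425,4))
E
```

```text
back t13.52 along -0.37 fz 0.30 x -0.0012 z 0.1121
up t15.27 along 0.63 fz -0.86 x -0.0111 z 0.2076
0.01 0.1031 shut: 0.1031
0.03 0.11 shut: 0.1099
0.05 0.1167 shut: 0.1168
0.07 0.1236 shut: 0.1236
0.09 0.1303 shut: 0.1305
```

View pics/e.png

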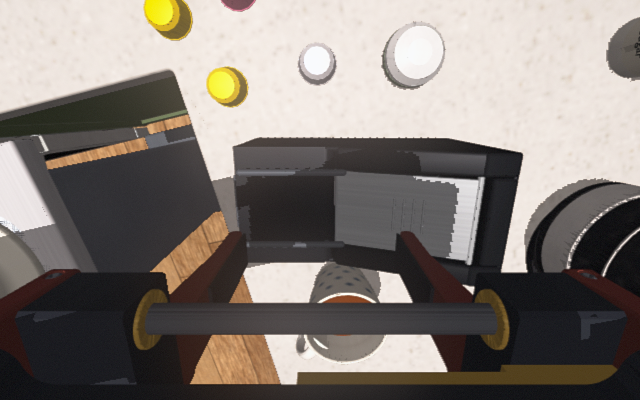

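The tray is empty and the flap (cols 335–475) is shut, with heights within 0.2 mm of the shut plane. The fingers are clear, and the fresh capsule, timer and mug stand where they did.

```bash
python3 -c "
from bench import *
print(job_done())"
```

```text
the job is handed in; nothing more can be done
None
```

The used capsule is in the bin, the flap is shut, the fresh capsule, mug and timer were left standing, and the job is handed in after about 16 s of robot time; no verdict came back.

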